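# Find the door-release button that still snaps

## Task

One of the four door-release push-button boxes on the counter still has a sound snap switch. Press their buttons slowly, one after another where they stand, not ramming them, until you feel one break over with a snap and stay down; the worn ones stay soft or only get firmer to the stop. Then lay that box, button up and latched, flat and lengthwise in the pocket of the low steel cradle, set down gently and let go; leave the other boxes and everything else where they are.

Things in the scene. Friction and masses are not known exactly. Their poses are not given: they have to be found in the camera images.
- release_a: one of four outwardly identical door-release push-button boxes, loose: white plastic housing 110 (its x) x 56 (its y) x 48 mm high, about 0.3 kg, standing flat on the counter; origin at the centre of its underside, z up; long axis x. On top at the centre a plain metal round button, 36 mm across, its face 62 mm above the origin, in a dark collar 47 mm across that rises to 51 mm. Which of the four is the sound one is not known beforehand.
- button_a (a joint): how far the button of release_a is pressed down, m: 0 out (all start so), 0.010 at its hard stop. A sound snap button resists up to about 8 N near 2.5 mm, gives way from there on, at about 6.5 mm snaps over (the force on the finger falls to nothing) and then stays latched down by itself at its stop. A worn soft one only gets steadily firmer up to the stop (4 to 11 N there, differing from box to box), without any drop, and springs back out when let go.
- button_a_top (a point): centre of the face of the button of release_a; moves down with it
- release_b: one of four outwardly identical door-release push-button boxes, loose: white plastic housing 110 (its x) x 56 (its y) x 48 mm high, about 0.3 kg, standing flat on the counter; origin at the centre of its underside, z up; long axis x. On top at the centre a plain metal round button, 36 mm across, its face 62 mm above the origin, in a dark collar 47 mm across that rises to 51 mm. Which of the four is the sound one is not known beforehand.
- button_b (a joint): how far the button of release_b is pressed down, m: 0 out (all start so), 0.010 at its hard stop. A sound snap button resists up to about 8 N near 2.5 mm, gives way from there on, at about 6.5 mm snaps over (the force on the finger falls to nothing) and then stays latched down by itself at its stop. A worn soft one only gets steadily firmer up to the stop (4 to 11 N there, differing from box to box), without any drop, and springs back out when let go.
- button_b_top (a point): centre of the face of the button of release_b; moves down with it
- release_c: one of four outwardly identical door-release push-button boxes, loose: white plastic housing 110 (its x) x 56 (its y) x 48 mm high, about 0.3 kg, standing flat on the counter; origin at the centre of its underside, z up; long axis x. On top at the centre a plain metal round button, 36 mm across, its face 62 mm above the origin, in a dark collar 47 mm across that rises to 51 mm. Which of the four is the sound one is not known beforehand.
- button_c (a joint): how far the button of release_c is pressed down, m: 0 out (all start so), 0.010 at its hard stop. A sound snap button resists up to about 8 N near 2.5 mm, gives way from there on, at about 6.5 mm snaps over (the force on the finger falls to nothing) and then stays latched down by itself at its stop. A worn soft one only gets steadily firmer up to the stop (4 to 11 N there, differing from box to box), without any drop, and springs back out when let go.
- button_c_top (a point): centre of the face of the button of release_c; moves down with it
- release_d: one of four outwardly identical door-release push-button boxes, loose: white plastic housing 110 (its x) x 56 (its y) x 48 mm high, about 0.3 kg, standing flat on the counter; origin at the centre of its underside, z up; long axis x. On top at the centre a plain metal round button, 36 mm across, its face 62 mm above the origin, in a dark collar 47 mm across that rises to 51 mm. Which of the four is the sound one is not known beforehand.
- button_d (a joint): how far the button of release_d is pressed down, m: 0 out (all start so), 0.010 at its hard stop. A sound snap button resists up to about 8 N near 2.5 mm, gives way from there on, at about 6.5 mm snaps over (the force on the finger falls to nothing) and then stays latched down by itself at its stop. A worn soft one only gets steadily firmer up to the stop (4 to 11 N there, differing from box to box), without any drop, and springs back out when let go.
- button_d_top (a point): centre of the face of the button of release_d; moves down with it
- cradle: fixed low steel cradle on the counter, an open rectangular tray 132 (its x) x 80 (its y) mm outside; its pocket is 120 x 68 mm with a floor 6 mm above the counter and a rim all round 6 mm thick, 14 mm above the counter (8 mm above the floor); origin at the centre of its underside, x along its length
- cradle_floor (a point): centre of the cradle's pocket floor; the axes are the cradle's
- blank_box: a bystander: white junction box of the same 110 x 56 mm outline, 51 mm high, with a flat grey cover and no button; origin at the centre of its underside
- padlock: a bystander: brass padlock lying flat, about 60 x 44 mm, 22 mm high; origin at the centre of its underside
- tin: a bystander: round metal tin 59 mm across, 42 mm high; origin at the centre of its underside
- spray_can: a bystander: grey spray can with black cap, 52 mm across, 133 mm high; origin at the centre of its underside
- bulb_carton: a bystander: upright carton 56 x 56 x 105 mm high; origin at the centre of its underside
Mind the look-alikes: they are no part of the job. What is shaped like the release_b but blue is not meant. Leave any yellow look-alike of the release_d alone.

How it is judged:
On the way:
1. a button has snapped over and stays down by itself, untouched, its box still where it started (((value of joint button_a above 0.0075 m and distance of release_a from where it was at the start of the episode below 0.02 m and contact force between release_a and the fingers below 0.3 N) or (value of joint button_b above 0.0075 m and distance of release_b from where it was at the start of the episode below 0.02 m and contact force between release_b and the fingers below 0.3 N) or (value of joint button_c above 0.0075 m and distance of release_c from where it was at the start of the episode below 0.02 m and contact force between release_c and the fingers below 0.3 N) or (value of joint button_d above 0.0075 m and distance of release_d from where it was at the start of the episode below 0.02 m and contact force between release_d and the fingers below 0.3 N))), for 0.1 s.
At the end, for the whole second after the job is handed in: A box with its button latched down lies in the cradle: upright (0.06 rad), on the pocket floor, within 10 mm of its centre, lengthwise within 0.15 rad either way round, at rest; the other boxes and things stand upright within 40 mm of where they began (((horizontal distance between release_a and cradle_floor below 0.01 m and height (world z) of release_a between 0.003 and 0.01 m and angle between release_a's own z axis and vertical below 0.06 rad and angle between the x axis of release_a and the x axis of cradle, either way round below 0.15 rad and linear speed of release_a below 0.02 m/s and angular speed of release_a below 0.2 rad/s and value of joint button_a above 0.0075 m) or (horizontal distance between release_b and cradle_floor below 0.01 m and height (world z) of release_b between 0.003 and 0.01 m and angle between release_b's own z axis and vertical below 0.06 rad and angle between the x axis of release_b and the x axis of cradle, either way round below 0.15 rad and linear speed of release_b below 0.02 m/s and angular speed of release_b below 0.2 rad/s and value of joint button_b above 0.0075 m) or (horizontal distance between release_c and cradle_floor below 0.01 m and height (world z) of release_c between 0.003 and 0.01 m and angle between release_c's own z axis and vertical below 0.06 rad and angle between the x axis of release_c and the x axis of cradle, either way round below 0.15 rad and linear speed of release_c below 0.02 m/s and angular speed of release_c below 0.2 rad/s and value of joint button_c above 0.0075 m) or (horizontal distance between release_d and cradle_floor below 0.01 m and height (world z) of release_d between 0.003 and 0.01 m and angle between release_d's own z axis and vertical below 0.06 rad and angle between the x axis of release_d and the x axis of cradle, either way round below 0.15 rad and linear speed of release_d below 0.02 m/s and angular speed of release_d below 0.2 rad/s and value of joint button_d above 0.0075 m)) and (value of joint button_a above 0.0075 m or (distance of release_a from where it was at the start of the episode below 0.04 m and angle between release_a's own z axis and vertical below 0.1 rad)) and (value of joint button_b above 0.0075 m or (distance of release_b from where it was at the start of the episode below 0.04 m and angle between release_b's own z axis and vertical below 0.1 rad)) and (value of joint button_c above 0.0075 m or (distance of release_c from where it was at the start of the episode below 0.04 m and angle between release_c's own z axis and vertical below 0.1 rad)) and (value of joint button_d above 0.0075 m or (distance of release_d from where it was at the start of the episode below 0.04 m and angle between release_d's own z axis and vertical below 0.1 rad)) and distance of each of blank_box, padlock, tin, spray_can, bulb_carton from where it was at the start of the episode below 0.04 m and angle between each of blank_box, tin, spray_can, bulb_carton's own z axis and vertical below 0.1 rad); the robot touches nothing.
It fails at once if a bystander is shoved more than 50 mm or tipped (distance of any of blank_box, padlock, tin, spray_can, bulb_carton from where it was at the start of the episode above 0.05 m or angle between any of blank_box, tin, spray_can, bulb_carton's own z axis and vertical above 0.5 rad).
It fails at once if a box is pressed onto the counter with more than 45 N (contact force between any of release_a, release_b, release_c, release_d and table above 45 N).
It fails at once if a box is dropped or rammed into the cradle (more than 60 N) (contact force between any of release_a, release_b, release_c, release_d and cradle above 60 N).
It also fails if it takes over 72 s, if anything falls off the work surface, if the arm or the gripper's body presses on something with over 40 N, if the wrist force passes 120 N, or if a joint passes its speed limit or range.

## Robot

A 6-joint arm with a two-finger parallel gripper is mounted at the origin on the work surface. World frame = base frame: x ahead of the robot, y to its left, z up, the work surface at z = 0. Lengths are in m, angles in rad, forces in N, time in s.
With the tool pointing down it reaches from about 0.375 to 0.9 m from the base axis. Payload 3.1 kg.
Tool frame: the origin (TCP) lies midway between the tips of the shut fingers; the grasp point (between the pads) lies 19 mm behind it; z points along the fingers, y is the line along which they close (so a half turn about z gives the same grasp; the last joint's range is limited). The gripper opens to 85 mm and grips with 20 to 120 N. Pads are 22 mm wide; open, the fingers measure 114 mm over their backs; the gripper's body (76 mm by 85 mm) begins 54 mm behind the grasp point. The pads swing forward as they close: fully open they stand 13 mm farther back than shut.
Start: joints at [0.98, 0.527, 1.433, -0, 1.181, -0.178], TCP at [0.251, 0.572, 0.231] pointing down, gripper open.
Joint ranges: [-3.08, 3.08], [-0.75, 2.2], [0.22, 2.44], [-1.43, 4.57], [0, 2.65], [-2.85, 2.85]. Speed limits (rad/s): [2.79, 2.79, 3.14, 3.14, 3.14, 3.14].

## Interface

Orientations are given as a unit quaternion [x, y, z, w].
In Python, from station import manip gives the robot as it stands. The module is installed in compiled form; this text tells all that it offers.
- The arm moves only by the tool apply_moves, never from a script. Its arguments are lists of equal length, an entry for each row: "claw": the gripper's target within -1 to 1 (fully open at 1, half-way at 0, shut at -1); "travel": the shift along the tool's x, y, z scaled (see below), a list of three; "turn": the turn, a rotation vector about the tool's x, y, z scaled (see below), a list of three. In form: {"claw": [claw, ...], "travel": [[dx, dy, dz], ...], "turn": [[rx, ry, rz], ...]}. A call has 1 to 5 rows; each row is the pose to reach, as a shift and turn from the pose commanded when the call began, along the tool's axes at that moment, turning the shorter way round; what a row does not reach only later rows make up. The controller multiplies each number of a shift by 800 mm and each number of a turn by 180 degrees. A row lasts 1/12 s, in which the tool goes at most 41.7 mm and 7.16 degrees, less where a joint would pass 70% of its speed; a pose out of reach is approached as far as the arm can. A call with a number of a shift or a turn outside -1 to 1 is refused whole. A call with a gripper value outside its range is refused whole. The fingers move at their own pace and stop on an object; "newtons" is the grip in N (left out, the last holds). Time passes only in rows, so rows that repeat a pose let the fingers close. It gives the time, the measured TCP pose, the force, the opening and the grip force at its end, in the units of the state.
- manip.sense(): the state, without advancing time (a new reading comes with each control period).
- manip.snapshot(name): name is "scene" or "side" or "wrist"; returns a dict with "pixels" (384x512x3 uint8, red, green, blue), "depth" (384x512 float32, m along the optical axis (not along the pixel's ray), 0 where there is no reading), "intrinsics" (3x3 intrinsics, pixels), "R" (3x3) and "t" (3): a world point X has camera coordinates R X + t. Camera axes: x right, y down, z forward; pixel columns grow to the right and rows downward; lengths in m; the calibration is good to about 2 mm. The wrist camera is an equidistant fisheye: a pixel r from the principal point sees the ray r / f radians off the axis. A picture is of the moment at which its call begins.
- manip.sign_off(): hands the job in; it is judged then, once.
The state is a dict: "t": time; "q": joint angles; "qd": joint speeds; "tau": joint torques, N m; "tcp_pos": TCP position; "tool_rot": TCP orientation; "force": force on the tool from outside, world axes, zero at the start; "ft_torque": the same for the moment, N m; "finger_gap": opening from 0.0 (shut) to 1.0 (fully open); "gripper_force": force on a finger pad.
Only numpy, scipy, OpenCV 4.12 (cv2) and the standard library are available. Lean on these libraries where they do the work, as an engineer would, in place of code of your own. Each camera call takes 0.05 s, during which the arm holds its last target. There are 200 camera calls.

## Working session

There is one attempt and no reset: what is moved stays moved. The work goes in short steps, Python scripts to look and compute and a tool call to move; the robot and the scene stay as the last step left them, time stands still between calls to the robot, and variables do not carry over. Pictures are saved under pics/ and viewed, at most 10 in all, crops included, and the job is handed in when it is done.

Besides the shell and the picture viewer there is one more tool, called after "Request:" as name(argument=value, ...) on one line, values as JSON. apply_moves: Moves the arm, as the interface text tells. Shifts and turns lie within -1 to 1; 1 stands for 800 mm of shift or 180 degrees of turn. Its arguments: {"type":"object","properties":{"claw":{"type":"array","items":{"type":"number"}},"travel":{"type":"array","items":{"type":"array","items":{"type":"number"}}},"turn":{"type":"array","items":{"type":"array","items":{"type":"number"}}},"newtons":{"type":"number"}},"required":["claw","travel","turn"]}

```bash
mkdir -p pics; cat > h.py <<'E'
import numpy as np, cv2
from station import manip
def snap(n,f):
    s=manip.snapshot(n); cv2.imwrite('pics/'+f+'.png',s['pixels'][:,:,::-1]); np.savez('pics/'+f+'.npz',**s); return s
def pts(s):
    d=s['depth']; v,u=np.mgrid[:384,:512]; K=s['intrinsics']
    P=np.stack([(u-K[0,2])/K[0,0]*d,(v-K[1,2])/K[1,1]*d,d],-1)
    return (P-s['t'])@s['R']
E
python3 - <<'E'
from h import *
a=snap('scene','scene0');b=snap('side','side0')
for s in(a,b): print(s['intrinsics'].tolist(),(-s['R'].T@s['t']).tolist())
cv2.imwrite('pics/both.png',np.vstack([cv2.resize(a['pixels'][:,:,::-1],(400,300)),cv2.resize(b['pixels'][:,:,::-1],(400,300))]))
print(manip.sense())
E
```

```text
[[457.83626912942594, 0.0, 254.8384415153873], [0.0, 457.83626912942594, 197.4074835764136], [0.0, 0.0, 1.0]] [1.3329946585107206, -0.03149451894844779, 1.1310834824777989]
[[440.98450053931265, 0.0, 260.7100644827874], [0.0, 440.98450053931265, 190.92114747942938], [0.0, 0.0, 1.0]] [0.07842760218827033, -0.6488172678690762, 0.7999272335132414]
{'t': 0.1, 'q': array([ 9.79520482e-01,  5.28372810e-01,  1.43375556e+00, -4.11566167e-05,
        1.18140383e+00, -1.78507230e-01]), 'qd': array([ 7.18938953e-04, -6.75243748e-04, -2.50398145e-03,  4.03089855e-04,
        4.73569141e-05, -4.75828595e-04]), 'tau': array([-1.51469510e-05, -4.43301201e+01, -1.78587198e+01, -2.61099722e-04,
        3.98473669e-03,  9.04028468e-06]), 'tcp_pos': array([0.25034448, 0.57197774, 0.23043763]), 'tool_rot': array([ 2.04914525e-01,  9.78779391e-01, -9.05970629e-04, -3.46472462e-04]), 'force': array([0.15582669, 0.45169649, 0.63307118]), 'ft_torque': array([ 0.00559248,  0.05516166, -0.03780875]), 'gripper_force': 0.0, 'finger_gap': 0.9997624866472253}
```

View pics/scene0.png

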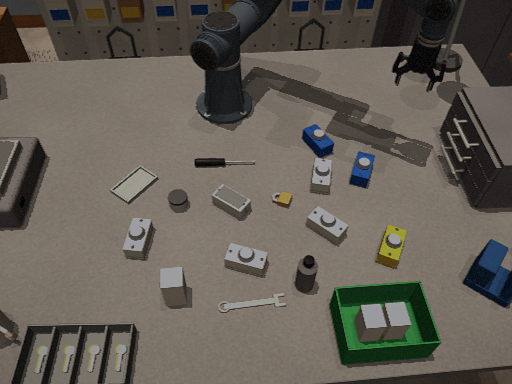

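View pics/side0.png

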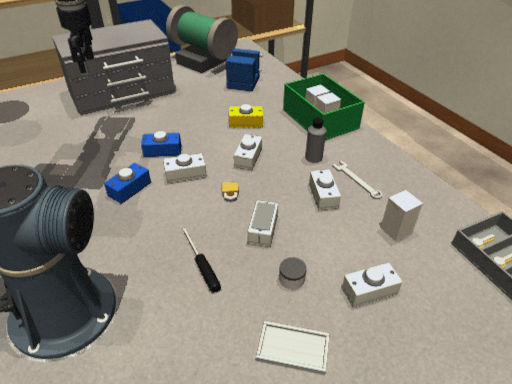

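The scene picture shows four white boxes with buttons, at about (321,175), (327,224), (246,258) and (138,237). Things that could be taken for them are the blue boxes (318,139) and (363,168), the yellow box (392,245) and the buttonless blank_box (231,200). The cradle is at (134,184). The side view agrees with this. Next I measure positions in both views.

```bash
cat > m.py <<'E'
from h import *
S={n:dict(np.load(f'pics/{n}0.npz')) for n in('scene','side')}
seeds={'scene':dict(b1=(321,170),b2=(327,219),b3=(246,254),b4=(137,231),blank=(231,198),cr=(134,184),lock=(284,200),blue1=(318,136),blue2=(364,164),tin=(178,196),carton=(173,274),can=(308,262)),
'side':dict(b1=(184,161),b2=(248,144),b3=(325,183),b4=(375,276),blank=(263,217),cr=(293,346),lock=(231,188))}
for n,s in S.items():
    P=pts(s)
    for k,(u,v) in seeds[n].items():
        q=P[v-4:v+5,u-4:u+5].reshape(-1,3); c=np.median(q,0)
        d=np.hypot(P[...,0]-c[0],P[...,1]-c[1])
        lo,hi=(.043,.053) if k[0]=='b' else (.010,.018) if k=='cr' else (.01,.2)
        m=(d<.085)&(P[...,2]>lo)&(P[...,2]<hi)
        l,cc=cv2.connectedComponents(m.astype(np.uint8))
        X=P[m]
        if l>2:
            ids=[i for i in range(1,l)]; sz=[(cc==i).sum() for i in ids]; X=P[cc==ids[int(np.argmax(sz))]]
        r=cv2.minAreaRect((X[:,:2]*1000).astype(np.float32))
        out=[f'{n} {k}',np.round(c,3),'rect',np.round(r[0],1),np.round(r[1],1),round(r[2],1),'zmed',np.round(np.median(X[:,2]),4)]
        if k[0]=='b':
            b=(d<.06)&(P[...,2]>.0575)&(P[...,2]<.07)
            if b.sum()>20:
                B=P[b]; e=cv2.minEnclosingCircle((B[:,:2]*1000).astype(np.float32)); out+=['btn',np.round(e[0],1),round(e[1],1),np.round(np.median(B[:,2]),4)]
        print(*out)
E
python3 m.py
```

```text
scene b1 [0.404 0.282 0.061] rect [395.3 286.8] [ 55.7 117.8] 74.5 zmed 0.0485 btn [396.3 288.6] 19.4 0.0621
scene b2 [0.592 0.264 0.063] rect [588.3 266.4] [111.   58.8] 45.5 zmed 0.0484 btn [587.4 265.3] 19.8 0.0625
scene b3 [0.688 0.023 0.061] rect [684.   21.2] [110.1  59. ] 66.8 zmed 0.0485 btn [684.3  22.4] 18.9 0.0619
scene b4 [ 0.587 -0.275  0.063] rect [ 587.  -278.5] [ 56.9 112.5] 78.5 zmed 0.0486 btn [ 586.1 -278.6] 18.1 0.0626
scene blank [ 0.484 -0.005  0.052] rect [477.6  -6.5] [108.4  59.5] 49.7 zmed 0.05
scene cr [ 0.366 -0.308  0.007] rect [ 366.7 -308.6] [ 85.5 134.4] 47.8 zmed 0.0141
scene lock [0.482 0.158 0.022] rect [466.8 149.5] [59. 47.] 61.4 zmed 0.0204
scene blue1 [0.25  0.301 0.059] rect [239.7 302.3] [112.1  58.5] 24.8 zmed 0.0485 btn [239.3 301.1] 21.7 0.0621
scene blue2 [0.39  0.423 0.06 ] rect [381.1 423.2] [ 55.5 113.1] 65.0 zmed 0.0483 btn [382.1 423.7] 22.0 0.0617
scene tin [ 0.457 -0.164  0.043] rect [ 457.5 -167.8] [56.1 60.4] 78.3 zmed 0.0415
scene carton [ 0.757 -0.167  0.106] rect [ 764.8 -172.1] [58.5 55.9] 0.2 zmed 0.1025
scene can [0.768 0.172 0.133] rect [762.4 173.2] [51.  49.1] 76.6 zmed 0.0973
side b1 [0.39  0.275 0.059] rect [392.8 288.1] [ 59.7 108.6] 75.7 zmed 0.0484 btn [392.3 290. ] 19.4 0.0619
side b2 [0.581 0.258 0.061] rect [585.8 268.6] [116.6  54.9] 44.7 zmed 0.0485 btn [586.6 269. ] 19.4 0.0624
side b3 [0.672 0.012 0.057] rect [679.9  23. ] [112.7  55.4] 68.4 zmed 0.0483 btn [679.9  22.7] 18.8 0.0623
side b4 [ 0.581 -0.284  0.062] rect [ 583.6 -278.7] [ 57.9 111.4] 78.3 zmed 0.0483 btn [ 583.  -277.1] 18.4 0.0619
side blank [ 0.472 -0.011  0.052] rect [474.6  -5.2] [111.7  56.6] 48.7 zmed 0.0503
side cr [ 0.365 -0.306  0.006] rect [ 364.8 -306.2] [ 82.3 132.2] 47.7 zmed 0.014
side lock [0.469 0.151 0.022] rect [463.5 150.8] [58.5 40.8] 61.9 zmed 0.0206
```

```bash
cat > p.py <<'E'
import sys
from h import *
from scipy.spatial.transform import Rotation as R
def plan(x,y,z,yd=None):   # target mm, yaw of tool y in deg (world)
    s=manip.sense(); R0=R.from_quat(s['tool_rot'])
    t=R0.inv().apply(np.array([x,y,z])/1e3-s['tcp_pos'])/.8
    if yd is None: yy=R0.apply([0,1,0]); yd=np.degrees(np.arctan2(yy[1],yy[0]))
    best=None
    for a in (yd,yd+180):
        a=np.radians(a); Y=np.array([np.cos(a),np.sin(a),0]); Z=np.array([0,0,-1.]); X=np.cross(Y,Z)
        r=(R0.inv()*R.from_matrix(np.stack([X,Y,Z],1))).as_rotvec()/np.pi
        if best is None or np.linalg.norm(r)<np.linalg.norm(best): best=r
    print('travel',np.round(t,4).tolist(),'turn',np.round(best,4).tolist(),'rows',np.ceil(np.linalg.norm(t)*.8/.0417),'yaw',round(yd,1),'q6',s['q'][5].round(2),'t',s['t'])
if __name__=='__main__': plan(*map(float,sys.argv[1:]))
E
python3 p.py 394 288 80
python3 - <<'E'
import cv2
i=cv2.imread('pics/scene0.png')[120:290,100:420]
cv2.imwrite('pics/crop.png',cv2.resize(i,None,fx=2.4,fy=2.4,interpolation=cv2.INTER_CUBIC))
E
```

```text
travel [-0.3069, -0.2528, 0.1884] turn [-0.0006, -0.0001, -0.0] rows 9.0 yaw 66.4 q6 -0.18 t 0.1
```

View pics/crop.png

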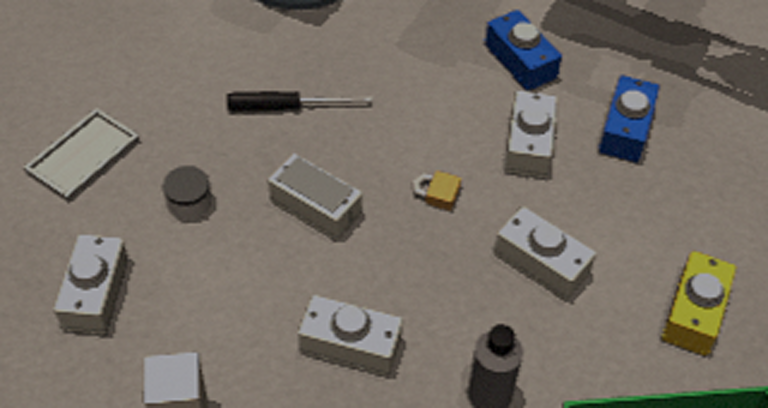

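The crop confirms four white boxes with a metal button, at crop pixels (533,130), (546,245), (350,330) and (90,280). The blue boxes, the yellow box, the grey-covered blank and the cradle (82,152) are clearly different. I start with the box nearest the arm.

Request:
apply_moves(claw=[-1,-1,-1,-1,-1], travel=[[-0.307,-0.253,0.188],[-0.307,-0.253,0.188],[-0.307,-0.253,0.188],[-0.307,-0.253,0.188],[-0.307,-0.253,0.188]], turn=[[0,0,0],[0,0,0],[0,0,0],[0,0,0],[0,0,0]], newtons=30)

```text
t: 0.52
tcp_pos: [0.3359, 0.4029, 0.1415]
tool_rot: [0.204, 0.979, -0.0, 0.0]
force: [0.7, 0.3, -1.1]
finger_gap: 0.3
gripper_force: 0.0
```

```bash
python3 p.py 394 288 80
```

```text
travel [-0.1241, -0.1026, 0.0769] turn [-0.0, 0.0, 0.0] rows 4.0 yaw 66.4 q6 -0.5 t 0.5167
```

Request:
apply_moves(claw=[-1,-1,-1,-1,-1], travel=[[-0.124,-0.1025,0.077],[-0.124,-0.1025,0.077],[-0.124,-0.1025,0.077],[-0.124,-0.1025,0.077],[-0.124,-0.1025,0.077]], turn=[[0,0,0],[0,0,0],[0,0,0],[0,0,0],[0,0,0]])

```text
t: 0.93
tcp_pos: [0.3942, 0.2862, 0.0788]
tool_rot: [0.207, 0.978, -0.001, -0.002]
force: [1.3, -0.1, -0.4]
finger_gap: 0.002
gripper_force: 0.0
```

```bash
python3 p.py 394 288 62
```

```text
travel [0.0011, 0.0021, 0.0209] turn [-0.0012, -0.0009, -0.0] rows 1.0 yaw 66.0 q6 -0.75 t 0.9333
```

Request:
apply_moves(claw=[-1,-1,-1,-1,-1], travel=[[0.001,0.002,0.01],[0.001,0.002,0.018],[0.001,0.002,0.02],[0.001,0.002,0.022],[0.001,0.002,0.024]], turn=[[0,0,0],[0,0,0],[0,0,0],[0,0,0],[0,0,0]])

```text
t: 1.35
tcp_pos: [0.3932, 0.2924, 0.0616]
tool_rot: [0.204, 0.979, 0.0, 0.0]
force: [-0.9, 0.3, 1.7]
finger_gap: -0.002
gripper_force: 0.6
```

Request:
apply_moves(claw=[-1,-1,-1,-1,-1], travel=[[0,0,0.0012],[0,0,0.0024],[0,0,0.0036],[0,0,0.0048],[0,0,0.0048]], turn=[[0,0,0],[0,0,0],[0,0,0],[0,0,0],[0,0,0]])

```text
t: 1.77
tcp_pos: [0.3936, 0.2917, 0.0579]
tool_rot: [0.205, 0.979, 0.0, 0.0]
force: [-1.9, 2.9, 4.7]
finger_gap: 0.0
gripper_force: 2.3
```

Request:
apply_moves(claw=[-1,-1,-1,-1,-1], travel=[[0,0,0.0012],[0,0,0.0024],[0,0,0.0036],[0,0,0.0048],[0,0,0.0048]], turn=[[0,0,0],[0,0,0],[0,0,0],[0,0,0],[0,0,0]])

```text
t: 2.18
tcp_pos: [0.3937, 0.2917, 0.0543]
tool_rot: [0.205, 0.979, 0.0, 0.0]
force: [-1.8, 3.1, 8.5]
finger_gap: 0.002
gripper_force: 4.1
```

```bash
python3 p.py 587 267 80
```

```text
travel [-0.2336, 0.0688, -0.032] turn [0.0003, 0.0, -0.0] rows 5.0 yaw 66.3 q6 -0.75 t 2.1833
```

Box 1 gets steadily firmer and never drops, so it is worn. On to box 2.

Request:
apply_moves(claw=[-1,-1,-1,-1,-1], travel=[[0,0,-0.032],[-0.234,0.069,-0.032],[-0.234,0.069,-0.032],[-0.234,0.069,-0.032],[-0.234,0.069,-0.032]], turn=[[0,0,0],[0,0,0],[0,0,0],[0,0,0],[0,0,0]])

```text
t: 2.6
tcp_pos: [0.5608, 0.2695, 0.0795]
tool_rot: [0.205, 0.979, -0.0, 0.0]
force: [-0.1, 0.4, 0.1]
finger_gap: 0.005
gripper_force: 0.0
```

Request:
apply_moves(claw=[-1,-1,-1,-1], travel=[[-0.034,0.01,0],[-0.034,0.01,0],[-0.034,0.01,0],[-0.034,0.01,0]], turn=[[0,0,0],[0,0,0],[0,0,0],[0,0,0]])

```text
t: 2.93
tcp_pos: [0.5857, 0.2661, 0.0785]
tool_rot: [0.205, 0.979, -0.001, -0.001]
force: [-0.8, 1.8, 0.1]
finger_gap: -0.003
gripper_force: 0.0
```

```bash
python3 p.py 587 267 62
```

```text
travel [-0.001, 0.0017, 0.0206] turn [-0.0007, -0.0007, -0.0] rows 1.0 yaw 66.3 q6 -0.9 t 2.9333
```

Request:
apply_moves(claw=[-1,-1,-1,-1,-1], travel=[[0,0,0.01],[0,0,0.018],[0,0,0.02],[0,0,0.022],[0,0,0.024]], turn=[[0,0,0],[0,0,0],[0,0,0],[0,0,0],[0,0,0]])

```text
t: 3.35
tcp_pos: [0.5861, 0.267, 0.0599]
tool_rot: [0.205, 0.979, -0.0, -0.001]
force: [-1.4, -0.5, 1.6]
finger_gap: -0.0
gripper_force: 1.0
```

Request:
apply_moves(claw=[-1,-1,-1,-1,-1], travel=[[0,0,0.0012],[0,0,0.0024],[0,0,0.0036],[0,0,0.0036],[0,0,0.0036]], turn=[[0,0,0],[0,0,0],[0,0,0],[0,0,0],[0,0,0]])

```text
t: 3.77
tcp_pos: [0.5868, 0.2669, 0.0575]
tool_rot: [0.205, 0.979, -0.0, -0.0]
force: [-2.8, 0.7, 2.8]
finger_gap: -0.002
gripper_force: 1.7
```

Request:
apply_moves(claw=[-1,-1,-1,-1,-1], travel=[[0,0,0.0012],[0,0,0.0024],[0,0,0.0036],[0,0,0.0048],[0,0,0.0048]], turn=[[0,0,0],[0,0,0],[0,0,0],[0,0,0],[0,0,0]])

```text
t: 4.18
tcp_pos: [0.587, 0.2669, 0.0537]
tool_rot: [0.205, 0.979, 0.0, -0.0]
force: [-3.5, 1.4, 5.6]
finger_gap: -0.002
gripper_force: 3.1
```

```bash
python3 p.py 682 22 80
```

```text
travel [-0.2316, -0.2328, -0.033] turn [0.0, -0.0001, 0.0] rows 7.0 yaw 66.3 q6 -0.9 t 4.1833
```

Box 2 is worn as well: 1.6, then 2.8, then 5.6 N. On to box 3.

Request:
apply_moves(claw=[-1,-1,-1,-1,-1], travel=[[0,0,-0.033],[-0.2316,-0.2328,-0.033],[-0.2316,-0.2328,-0.033],[-0.2316,-0.2328,-0.033],[-0.2316,-0.2328,-0.033]], turn=[[0,0,0],[0,0,0],[0,0,0],[0,0,0],[0,0,0]])

```text
t: 4.6
tcp_pos: [0.649, 0.1097, 0.0798]
tool_rot: [0.204, 0.979, -0.0, 0.001]
force: [0.3, 0.3, -1.0]
finger_gap: -0.002
gripper_force: 0.0
```

```bash
python3 p.py 682 22 80
```

```text
travel [-0.0817, -0.084, -0.0001] turn [0.0002, 0.0009, -0.0] rows 3.0 yaw 66.4 q6 -1.16 t 4.6
```

Request:
apply_moves(claw=[-1,-1,-1,-1,-1], travel=[[-0.0817,-0.084,0],[-0.0817,-0.084,0],[-0.0817,-0.084,0],[-0.0817,-0.084,0],[-0.0817,-0.084,0]], turn=[[0,0,0],[0,0,0],[0,0,0],[0,0,0],[0,0,0]])

```text
t: 5.02
tcp_pos: [0.6804, 0.023, 0.0793]
tool_rot: [0.206, 0.979, 0.0, -0.0]
force: [-0.5, 0.4, -0.2]
finger_gap: -0.001
gripper_force: 0.0
```

Request:
apply_moves(claw=[-1,-1,-1,-1,-1], travel=[[0,0,0.01],[0,0,0.018],[0,0,0.02],[0,0,0.022],[0,0,0.024]], turn=[[0,0,0],[0,0,0],[0,0,0],[0,0,0],[0,0,0]])

```text
t: 5.43
tcp_pos: [0.679, 0.0255, 0.0606]
tool_rot: [0.204, 0.979, 0.0, -0.002]
force: [-3.2, 2.9, 6.0]
finger_gap: -0.001
gripper_force: 3.0
```

Request:
apply_moves(claw=[-1,-1,-1,-1,-1], travel=[[0,0,0.0012],[0,0,0.0024],[0,0,0.0036],[0,0,0.0036],[0,0,0.0036]], turn=[[0,0,0],[0,0,0],[0,0,0],[0,0,0],[0,0,0]])

```text
t: 5.85
tcp_pos: [0.6791, 0.0253, 0.0586]
tool_rot: [0.205, 0.979, 0.001, -0.001]
force: [-4.7, 3.0, 5.8]
finger_gap: 0.003
gripper_force: 3.1
```

Request:
apply_moves(claw=[-1,-1,-1,-1,-1], travel=[[0,0,0.0012],[0,0,0.0024],[0,0,0.0036],[0,0,0.0048],[0,0,0.0048]], turn=[[0,0,0],[0,0,0],[0,0,0],[0,0,0],[0,0,0]])

```text
t: 6.27
tcp_pos: [0.6806, 0.0235, 0.0536]
tool_rot: [0.205, 0.979, -0.0, 0.0]
force: [-0.2, -0.1, 0.0]
finger_gap: -0.002
gripper_force: 0.0
```

```bash
python3 p.py 585 -278 80
```

```text
travel [-0.0416, -0.3932, -0.0329] turn [-0.0001, 0.0003, 0.0] rows 8.0 yaw 66.4 q6 -1.29 t 6.2667
```

Box 3 broke over: 6.0 N at 2 mm, then 0 N past the snap, with the finger now free of the button. I'll lift, open and turn for the grasp.

Request:
apply_moves(claw=[-1,1,1,1,1], travel=[[0,0,-0.05],[0,0,-0.1],[0,0,-0.13],[0,0,-0.13],[0,0,-0.13]], turn=[[0,0,0],[0,0,0.494],[0,0,0.494],[0,0,0.494],[0,0,0.494]])

```text
t: 6.68
tcp_pos: [0.6824, 0.0231, 0.1608]
tool_rot: [0.444, 0.896, 0.001, 0.003]
force: [-0.7, -0.9, 0.3]
finger_gap: 0.566
gripper_force: 0.0
```

```bash
python3 - <<'E'
from h import *
for n in('scene','side'): snap(n,n+'1')
for n in('scene','side'):
    P=pts(dict(np.load(f'pics/{n}1.npz')))
    d=np.hypot(P[...,0]-.682,P[...,1]-.022); m=(d<.075)&(P[...,2]>.043)&(P[...,2]<.056); X=P[m]
    r=cv2.minAreaRect((X[:,:2]*1e3).astype(np.float32)); print(n,m.sum(),r,((d<.03)&(P[...,2]>.057)&(P[...,2]<.07)).sum())
    if n=='side': cv2.imwrite('pics/c1.png',cv2.resize(cv2.imread('pics/side1.png')[100:260,200:420],None,fx=3,fy=3))
E
python3 p.py 682 22 160 -22.5
```

```text
scene 711 ((683.6690063476562, 20.865142822265625), (109.47227478027344, 58.708900451660156), 67.42990112304688) 1
side 584 ((680.2280883789062, 23.60065460205078), (113.48837280273438, 55.56879806518555), 67.94977569580078) 0
travel [-0.0022, 0.0003, -0.002] turn [0.0004, 0.0002, 0.3345] rows 1.0 yaw -22.5 q6 -0.79 t 6.7833
```

View pics/c1.png

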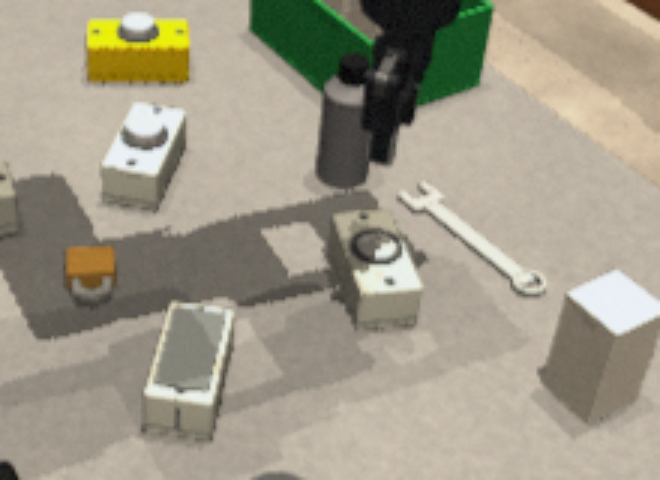

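The crop shows box 3 at (376,262) with its button down in the collar. No depth point on it lies above 57 mm and it has not moved: (682, 22), 67.6°. I finish the turn.

Request:
apply_moves(claw=[1,1,1,1,1], travel=[[0,0,0],[0,0,0],[0,0,0],[0,0,0],[0,0,0]], turn=[[0,0,0.3345],[0,0,0.3345],[0,0,0.3345],[0,0,0.3345],[0,0,0.3345]])

```text
t: 7.2
tcp_pos: [0.6801, 0.0234, 0.157]
tool_rot: [0.696, 0.718, -0.0, -0.0]
force: [-1.0, -0.3, -0.9]
finger_gap: 1.0
gripper_force: 0.0
```

Request:
apply_moves(claw=[1,1,1,1,1], travel=[[0,0,0],[0,0,0],[0,0,0],[0,0,0],[0,0,0]], turn=[[0,0,0.135],[0,0,0.135],[0,0,0.135],[0,0,0.135],[0,0,0.135]])

```text
t: 7.62
tcp_pos: [0.6801, 0.0235, 0.157]
tool_rot: [0.83, 0.557, -0.0, -0.0]
force: [0.6, -0.8, 0.7]
finger_gap: 0.997
gripper_force: 0.0
```

```bash
python3 p.py 682 22 14 -22.4;python3 -c "
from p import *;print(manip.sense())"
```

```text
travel [-0.0007, 0.003, 0.1788] turn [-0.0003, 0.0001, 0.0007] rows 4.0 yaw -22.4 q6 0.26 t 7.6167
{'t': 7.6167, 'q': array([-1.29283608e-01,  6.83890093e-01,  1.34724272e+00, -2.19061572e-04,
        1.11149945e+00,  2.59680830e-01]), 'qd': array([-0.00097518, -0.002518  ,  0.00046955,  0.00220685,  0.00142227,
       -0.06129398]), 'tau': array([ 2.54203251e-02, -5.00440478e+01, -1.68253130e+01,  2.10918435e-03,
        3.72162482e-03,  3.21718175e-01]), 'tcp_pos': array([0.68013358, 0.02345208, 0.15703608]), 'tool_rot': array([ 8.30403537e-01,  5.57162172e-01, -4.55458911e-04, -2.69048373e-04]), 'force': array([ 0.58817463, -0.77885362,  0.7226529 ]), 'ft_torque': array([ 0.01181722,  0.02268266, -0.0080872 ]), 'gripper_force': 0.0, 'finger_gap': 0.9973474983268515}
```

Request:
apply_moves(claw=[1,1,1,1,1], travel=[[-0.001,0.003,0.04],[-0.001,0.003,0.08],[-0.001,0.003,0.12],[-0.001,0.003,0.15],[-0.001,0.003,0.165]], turn=[[0,0,0],[0,0,0],[0,0,0],[0,0,0],[0,0,0]])

```text
t: 8.03
tcp_pos: [0.6795, 0.0221, 0.0216]
tool_rot: [0.83, 0.558, -0.003, -0.002]
force: [-0.1, 0.3, -0.3]
finger_gap: 0.999
gripper_force: 0.0
```

Request:
apply_moves(claw=[1,1,0.7,0.5,0.3], travel=[[0,0,0.008],[0,0,0.0135],[0,0,0.0135],[0,0,0.0135],[0,0,0.0135]], turn=[[0,0,0],[0,0,0],[0,0,0],[0,0,0],[0,0,0]], newtons=40)

```text
t: 8.45
tcp_pos: [0.6834, 0.0219, 0.017]
tool_rot: [0.831, 0.556, 0.001, 0.001]
force: [-0.8, -0.1, 5.7]
finger_gap: 0.656
gripper_force: 10.5
```

Request:
apply_moves(claw=[0,0,-0.3,-0.3,-0.3], travel=[[0,0,0],[0,0,0],[0,0,0],[0,0,0],[0,0,0]], turn=[[0,0,0],[0,0,0],[0,0,0],[0,0,0],[0,0,0]])

```text
t: 8.87
tcp_pos: [0.6835, 0.0219, 0.0172]
tool_rot: [0.831, 0.556, 0.001, 0.001]
force: [-0.8, -0.2, 7.0]
finger_gap: 0.652
gripper_force: 44.8
```

Request:
apply_moves(claw=[-0.3,-0.3,-0.3,-0.3,-0.3], travel=[[0,0,-0.01],[0,0,-0.04],[0,0,-0.08],[0,0,-0.12],[0,0,-0.15]], turn=[[0,0,0],[0,0,0],[0,0,0],[0,0,0],[0,0,0]])

```text
t: 9.28
tcp_pos: [0.6822, 0.022, 0.1371]
tool_rot: [0.831, 0.556, 0.0, 0.0]
force: [1.6, 0.7, -1.8]
finger_gap: 0.65
gripper_force: 44.1
```

```bash
python3 p.py 366 -307 130 47.7; python3 p.py 682 22 130 47.7;python3 - <<'E'
from h import *
s=snap('side','side2'); P=pts(s)
t=manip.sense()['tcp_pos']
d=np.hypot(P[...,0]-t[0],P[...,1]-t[1]); m=(d<.08)&(P[...,2]>.09)&(P[...,2]<.3)
v,u=np.where(m); print(u.min(),u.max(),v.min(),v.max())
cv2.imwrite('pics/c2.png',cv2.resize(cv2.imread('pics/side2.png')[30:190,250:450],None,fx=3,fy=3))
E
```

```text
travel [-0.5309, -0.2086, 0.0086] turn [0.0002, 0.0001, -0.3895] rows 11.0 yaw 47.7 q6 0.26 t 9.2833
travel [-0.0001, -0.0002, 0.0088] turn [0.0002, 0.0001, -0.3895] rows 1.0 yaw 47.7 q6 0.26 t 9.2833
305 363 98 174
```

View pics/c2.png

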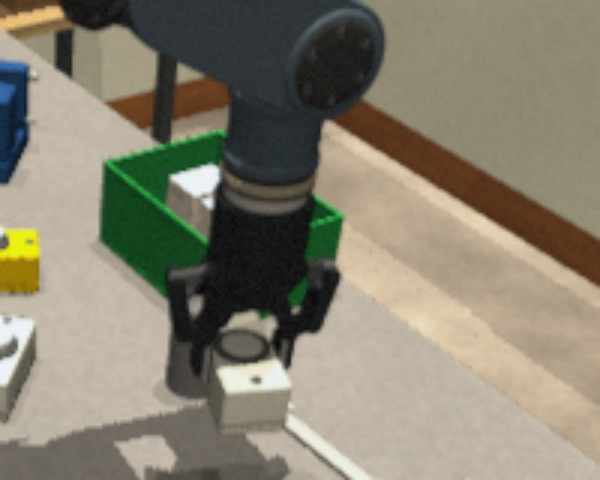

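The crop shows the box held level at (250,390), with the button still down at (243,345). On to the cradle.

Request:
apply_moves(claw=[-0.3,-0.3,-0.3,-0.3,-0.3], travel=[[-0.03,-0.012,0],[-0.07,-0.028,0],[-0.115,-0.045,0],[-0.16,-0.063,0],[-0.205,-0.08,0]], turn=[[0,0,-0.03],[0,0,-0.06],[0,0,-0.095],[0,0,-0.13],[0,0,-0.165]])

```text
t: 9.75
tcp_pos: [0.5582, -0.1055, 0.1344]
tool_rot: [0.658, 0.753, -0.0, -0.001]
force: [0.9, -0.3, -4.0]
finger_gap: 0.645
gripper_force: 44.0
```

```bash
python3 p.py 366 -307 130 47.7
```

```text
travel [-0.2176, -0.2717, 0.0058] turn [-0.0005, -0.0005, -0.2224] rows 7.0 yaw 47.7 q6 -0.52 t 9.75
```

Request:
apply_moves(claw=[-0.3,-0.3,-0.3,-0.3,-0.3], travel=[[-0.03,-0.0375,0],[-0.06,-0.075,0],[-0.09,-0.1125,0],[-0.12,-0.15,0],[-0.15,-0.1875,0]], turn=[[0,0,-0.035],[0,0,-0.07],[0,0,-0.105],[0,0,-0.14],[0,0,-0.175]])

```text
t: 10.17
tcp_pos: [0.4263, -0.2425, 0.1348]
tool_rot: [0.432, 0.902, 0.0, -0.001]
force: [0.0, -0.3, -3.5]
finger_gap: 0.649
gripper_force: 44.0
```

```bash
python3 p.py 366 -307 100 47.7
```

```text
travel [-0.0156, -0.1092, 0.0435] turn [-0.0001, -0.0004, -0.0494] rows 3.0 yaw 47.7 q6 -1.42 t 10.1667
```

Request:
apply_moves(claw=[-0.3,-0.3,-0.3,-0.3,-0.3], travel=[[-0.0055,-0.04,0],[-0.011,-0.075,0.015],[-0.0155,-0.109,0.04],[-0.0155,-0.109,0.0435],[-0.0155,-0.109,0.0435]], turn=[[0,0,-0.02],[0,0,-0.035],[0,0,-0.0494],[0,0,-0.0494],[0,0,-0.0494]])

```text
t: 10.58
tcp_pos: [0.366, -0.3059, 0.099]
tool_rot: [0.365, 0.931, 0.001, -0.002]
force: [-0.4, 0.4, -3.6]
finger_gap: 0.652
gripper_force: 44.6
```

```bash
python3 p.py 366 -307 60 47.7; python3 - <<'E'
from h import *
s=snap('side','side3'); snap('scene','scene3')
for n in('scene','side'):
    P=pts(dict(np.load(f'pics/{n}3.npz')))
    q=manip.sense()['tcp_pos']; d=np.hypot(P[...,0]-.366,P[...,1]+.307)
    m=(d<.075)&(P[...,2]>q[2]+.024)&(P[...,2]<q[2]+.042); X=P[m]
    print(n,m.sum(),cv2.minAreaRect((X[:,:2]*1e3).astype(np.float32)),np.median(X[:,2]),q)
a=cv2.imread('pics/scene3.png')[100:260,60:220];b=cv2.imread('pics/side3.png')[200:384,180:400]
cv2.imwrite('pics/c3.png',np.hstack([cv2.resize(a,(400,400)),cv2.resize(b,(400,400))]))
E
```

```text
travel [-0.0011, -0.001, 0.0487] turn [0.0003, -0.0013, -0.0031] rows 1.0 yaw 47.7 q6 -1.75 t 10.5833
scene 378 ((369.7421875, -304.14239501953125), (76.82134246826172, 111.952880859375), 46.0139045715332) 0.1318351960717704 [ 0.36772807 -0.30535389  0.10014473]
side 1229 ((362.6195983886719, -305.05902099609375), (57.70954132080078, 109.90536499023438), 47.76826095581055) 0.13022724038710784 [ 0.36772807 -0.30535389  0.10014473]
```

View pics/c3.png

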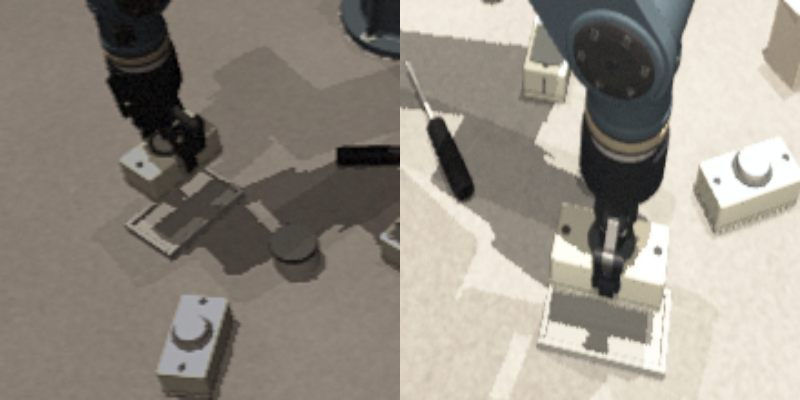

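The left half shows the box over the cradle, button down. The right half (side view) shows it parallel to the tray at (600,330). It measures about 1–2 mm from centred, so I nudge it and lower.

Request:
apply_moves(claw=[-0.3,-0.3,-0.3,-0.3,-0.3], travel=[[0.0013,-0.0014,0.02],[0.0013,-0.0014,0.045],[0.0013,-0.0014,0.06],[0.0013,-0.0014,0.07],[0.0013,-0.0014,0.075]], turn=[[0,0,0],[0,0,0],[0,0,0],[0,0,0],[0,0,0]])

```text
t: 11.1
tcp_pos: [0.367, -0.3052, 0.0399]
tool_rot: [0.363, 0.932, 0.0, -0.0]
force: [0.1, -0.6, -4.2]
finger_gap: 0.647
gripper_force: 44.6
```

```bash
python3 - <<'E'
from h import *
s=snap('side','side4'); snap('scene','scene4'); q=manip.sense(); print(q['tcp_pos'],q['force'])
for n in('scene','side'):
    P=pts(dict(np.load(f'pics/{n}4.npz'))); d=np.hypot(P[...,0]-.366,P[...,1]+.307)
    m=(d<.075)&(P[...,2]>q['tcp_pos'][2]+.024)&(P[...,2]<q['tcp_pos'][2]+.036); X=P[m]
    print(n,m.sum(),cv2.minAreaRect((X[:,:2]*1e3).astype(np.float32)),np.median(X[:,2]))
    m=(d<.1)&(P[...,2]>.009)&(P[...,2]<.018); X=P[m]
    print(' cradle',cv2.minAreaRect((X[:,:2]*1e3).astype(np.float32)))
E
python3 p.py 367 -307 30 47.7
```

```text
[ 0.36680744 -0.30557631  0.0402711 ] [ 1.28050423 -0.32930258 -3.50473705]
scene 325 ((368.86431884765625, -303.81866455078125), (76.22764587402344, 110.98625183105469), 48.56536865234375) 0.0714985236962514
 cradle ((367.57489013671875, -307.6257629394531), (85.3076400756836, 135.59751892089844), 46.39521408081055)
side 1142 ((363.1471862792969, -304.4693603515625), (57.14789581298828, 109.99504852294922), 47.54237747192383) 0.07106801820764308
 cradle ((364.6065673828125, -306.69384765625), (81.98716735839844, 132.089599609375), 48.04633712768555)
travel [-0.0014, -0.0011, 0.0128] turn [0.0, -0.0001, -0.0014] rows 1.0 yaw 47.7 q6 -1.76 t 11.2
```

Request:
apply_moves(claw=[-0.3,-0.3,-0.3,-0.3,-0.3], travel=[[0.0026,-0.0005,0.003],[0.0026,-0.0005,0.008],[0.0026,-0.0005,0.012],[0.0026,-0.0005,0.015],[0.0026,-0.0005,0.017]], turn=[[0,0,0],[0,0,0],[0,0,0],[0,0,0],[0,0,0]])

```text
t: 11.62
tcp_pos: [0.3645, -0.3051, 0.0266]
tool_rot: [0.364, 0.932, -0.0, 0.0]
force: [-0.3, -0.3, -3.5]
finger_gap: 0.645
gripper_force: 44.7
```

Request:
apply_moves(claw=[-0.3,-0.3,-0.3,-0.3,-0.3], travel=[[0,0,0.001],[0,0,0.002],[0,0,0.003],[0,0,0.0036],[0,0,0.0036]], turn=[[0,0,0],[0,0,0],[0,0,0],[0,0,0],[0,0,0]])

```text
t: 12.03
tcp_pos: [0.3644, -0.305, 0.0238]
tool_rot: [0.363, 0.932, 0.0, -0.0]
force: [0.3, 0.5, -4.2]
finger_gap: 0.65
gripper_force: 44.7
```

I had the tool x sign wrong. I lift slightly and shift back along −x.

Request:
apply_moves(claw=[-0.3,-0.3,-0.3,-0.3,-0.3], travel=[[0,0,-0.008],[0,0,-0.012],[-0.0055,0,-0.012],[-0.0055,0,-0.012],[-0.0055,0,-0.012]], turn=[[0,0,0],[0,0,0],[0,0,0],[0,0,0],[0,0,0]])

```text
t: 12.45
tcp_pos: [0.3682, -0.3086, 0.0338]
tool_rot: [0.363, 0.932, -0.0, 0.001]
force: [-0.2, -0.0, -4.0]
finger_gap: 0.642
gripper_force: 44.8
```

```bash
python3 - <<'E'
from h import *
s=snap('side','side5'); snap('scene','scene5'); q=manip.sense(); print(q['tcp_pos'],q['force'])
for n in('scene','side'):
    P=pts(dict(np.load(f'pics/{n}5.npz'))); d=np.hypot(P[...,0]-.366,P[...,1]+.307)
    m=(d<.075)&(P[...,2]>q['tcp_pos'][2]+.024)&(P[...,2]<q['tcp_pos'][2]+.036); X=P[m]
    b=cv2.minAreaRect((X[:,:2]*1e3).astype(np.float32))
    m=(d<.1)&(P[...,2]>.009)&(P[...,2]<.018); X2=P[m]
    c=cv2.minAreaRect((X2[:,:2]*1e3).astype(np.float32)); D=np.array(c[0])-b[0]
    print(n,b,c,np.median(X[:,2]),'tool x,y need',D@[-.74,.673],D@[.673,.74])
E
```

```text
[ 0.36765122 -0.30791663  0.03349724] [-0.49446894 -0.12149876 -2.98357147]
scene ((370.3326721191406, -304.986572265625), (75.18551635742188, 110.57209014892578), 47.9067497253418) ((374.64520263671875, -316.06695556640625), (86.40428161621094, 156.71737670898438), 47.790138244628906) 0.06534850774045994 tool x,y need -10.648370544433593 -5.2971506042480465
side ((364.65704345703125, -307.49359130859375), (58.317596435546875, 109.7557373046875), 47.92512893676758) ((364.57562255859375, -306.887939453125), (81.22618865966797, 132.2022247314453), 48.27787399291992) 0.06492140045011227 tool x,y need 0.46785516357421875 0.39338610839843746
```

The side view now puts the box within 0.6 mm of centred. I lower it.

Request:
apply_moves(claw=[-0.3,-0.3,-0.3,-0.3,-0.3], travel=[[0,0,0.004],[0,0,0.008],[0,0,0.0105],[0,0,0.012],[0,0,0.013]], turn=[[0,0,0],[0,0,0],[0,0,0],[0,0,0],[0,0,0]])

```text
t: 12.97
tcp_pos: [0.3675, -0.3077, 0.0231]
tool_rot: [0.363, 0.932, 0.0, -0.0]
force: [-1.1, 0.4, 8.8]
finger_gap: 0.65
gripper_force: 46.3
```

Request:
apply_moves(claw=[-0.3,-0.3,-0.3,-0.3], travel=[[0,0,0.0006],[0,0,0.0012],[0,0,0.0016],[0,0,0.0016]], turn=[[0,0,0],[0,0,0],[0,0,0],[0,0,0]])

```text
t: 13.3
tcp_pos: [0.3675, -0.3077, 0.0231]
tool_rot: [0.363, 0.932, -0.0, 0.0]
force: [-2.7, 0.7, 9.7]
finger_gap: 0.644
gripper_force: 46.4
```

Request:
apply_moves(claw=[0.4,0.6,1,1,1], travel=[[0,0,-0.001],[0,0,-0.001],[0,0,-0.001],[0,0,-0.001],[0,0,-0.001]], turn=[[0,0,0],[0,0,0],[0,0,0],[0,0,0],[0,0,0]])

```text
t: 13.72
tcp_pos: [0.3677, -0.308, 0.0225]
tool_rot: [0.363, 0.932, 0.0, -0.0]
force: [0.2, -0.4, 0.5]
finger_gap: 1.001
gripper_force: 0.0
```

Request:
apply_moves(claw=[1,1,1,1,1], travel=[[0,0,-0.015],[0,0,-0.05],[0,0,-0.1],[0,0,-0.15],[0,0,-0.18]], turn=[[0,0,0],[0,0,0],[0,0,0],[0,0,0],[0,0,0]])

```text
t: 14.13
tcp_pos: [0.3684, -0.3088, 0.1697]
tool_rot: [0.363, 0.932, -0.001, 0.002]
force: [1.2, -1.5, 0.5]
finger_gap: 0.998
gripper_force: 0.0
```

```bash
python3 - <<'E'
from h import *
s=snap('side','side6'); snap('scene','scene6'); q=manip.sense(); print(q['t'],q['tcp_pos'],q['force'])
for n in('scene','side'):
    P=pts(dict(np.load(f'pics/{n}6.npz'))); d=np.hypot(P[...,0]-.366,P[...,1]+.307)
    m=(d<.075)&(P[...,2]>.047)&(P[...,2]<.062); X=P[m]
    b=cv2.minAreaRect((X[:,:2]*1e3).astype(np.float32))
    print(n,b,np.median(X[:,2]),((d<.03)&(P[...,2]>.064)&(P[...,2]<.075)).sum())
a=cv2.imread('pics/scene6.png')[90:300,60:400];b=cv2.imread('pics/side6.png')[200:384,180:400]
cv2.imwrite('pics/c6.png',np.hstack([cv2.resize(a,(450,400)),cv2.resize(b,(350,400))]))
E
```

```text
14.2333 [ 0.36956908 -0.31029025  0.17059881] [-0.0464151  -0.54850687 -1.16931561]
scene ((366.49945068359375, -308.7256164550781), (58.792755126953125, 112.39208221435547), 48.38777160644531) 0.05543635104705656 1
side ((363.6639099121094, -306.8717346191406), (57.55353546142578, 110.15924835205078), 47.64535903930664) 0.054834667405076094 0
```

View pics/c6.png

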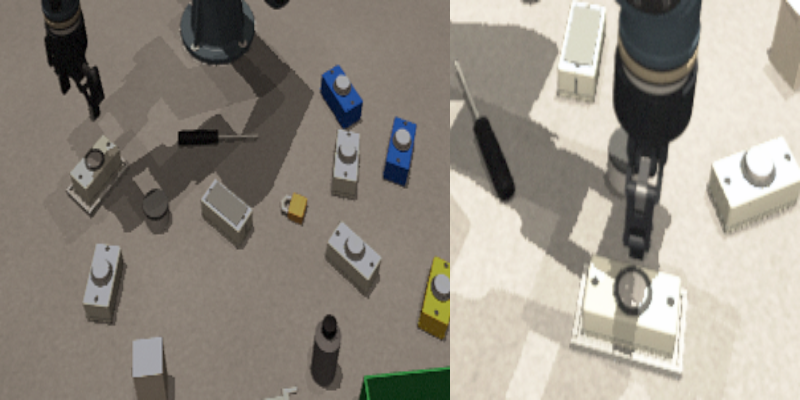

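Both views show the box in the cradle at (95,165) and (632,305). It is centred within about 1.5 mm, its top is at 55 mm (6 mm floor plus 48 mm housing), and the button is still down. Nothing else has moved, so I hand in.

```bash
python3 -c "
from station import manip;print(manip.sign_off())"
```

```text
the job is handed in; nothing more can be done
None
```

The third box I pressed (it stood at about x 0.68, y 0.02 m) snapped over; it now lies in the cradle, latched and about 1.5 mm off centre, and the job is handed in at about 14 s (no verdict came back); the fourth box was never pressed.

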